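# Feel along the sprung balls of a panel feed board

## Robot

A 7-joint arm with a two-finger parallel gripper is mounted at the origin on the work surface. World frame = base frame: x ahead of the robot, y to its left, z up, the work surface at z = 0. Lengths are in m, angles in rad, forces in N, time in s.
With the tool pointing down it reaches from about 0.4 to 0.85 m from the base axis. Payload 10.4 kg.
Tool frame: the origin (TCP) lies midway between the tips of the shut fingers; the grasp point (between the pads) lies 19 mm behind it; z points along the fingers, y is the line along which they close (so a half turn about z gives the same grasp; the last joint's range is limited). The gripper opens to 87 mm and grips with 3 to 60 N. Pads are 19 mm wide; open, the fingers measure 117 mm over their backs; the gripper's body (75 mm by 190 mm) begins 51 mm behind the grasp point.
Start: joints at [-1.208, 0.332, -0.065, 1.46, 0.022, 1.35, -0.088], TCP at [0.235, 0.579, 0.223] pointing down, gripper open.
Joint ranges: [-2.6, 2.6], [-0.5, 2.12], [-1.47, 1.34], [0.16, 2.42], [-1.27, 4.41], [0.06, 2.06], [-2.6, 2.6]. Speed limits (rad/s): [2.22, 2.22, 2.79, 2.79, 3.14, 3.14, 3.14].

## Interface

Orientations are given as a unit quaternion [x, y, z, w].
In Python, from bench import r gives the robot as it stands.
- The arm moves only by the tool apply_moves, never from a script. Its argument "steps" is a list of rows, each a list of 7 numbers: the turn, a rotation vector about the tool's x, y, z in rad, then the shift along the tool's x, y, z in mm, then the opening, from -1 (shut) to 1 (fully open). In form: [[ax, ay, az, x, y, z, claw], ...]. A call has 1 to 20 rows; each row is the pose to reach, as a shift and turn from the pose commanded when the call began, along the tool's axes at that moment; what a row does not reach only later rows make up. A row lasts 1/12 s, in which the tool goes at most 41.7 mm and 7.16 degrees, less where a joint would pass 70% of its speed; a pose out of reach is approached as far as the arm can. A call with a gripper value outside its range is refused whole. The fingers move at their own pace and stop on an object; "force" is the grip in N (left out, the last holds). Time passes only in rows, so rows that repeat a pose let the fingers close. It gives the time, the measured TCP pose, the force, the opening and the grip force at its end, in the units of the state.
- r.read_state(): the state, without advancing time (a new reading comes with each control period).
- r.camera(name): name is "scene" or "top" or "wrist"; returns a dict with "pixels" (384x512x3 uint8, red, green, blue), "z_map" (384x512 float32, m along the optical axis (not along the pixel's ray), 0 where there is no reading), "fovy" (degrees; the focal length in pixels is half the picture's height over the tangent of half this angle, whatever the lens; pixels are square), "cx", "cy" (the principal point, pixels), "position" and "orientation" of the camera in the world. Camera axes: x right, y down, z forward; pixel columns grow to the right and rows downward; lengths in m; the calibration is good to about 2 mm. The wrist camera is an equidistant fisheye: a pixel r from the principal point sees the ray r / f radians off the axis. A picture is of the moment at which its call begins.
- r.close_job(): hands the job in; it is judged then, once.
The state is a dict: "time": time; "joint_positions": joint angles; "joint_vel": joint speeds; "joint_torque": joint torques, N m; "ee_pos": TCP position; "eef_rot": TCP orientation; "ft_force": force on the tool from outside, world axes, zero at the start; "torque": the same for the moment, N m; "width": finger opening in m; "grip_force": force on a finger pad.
Only numpy, scipy, OpenCV 4.12 (cv2) and the standard library are available. Lean on these libraries where they do the work, as an engineer would, in place of code of your own. Each camera call takes 0.05 s, during which the arm holds its last target. There are 200 camera calls.

## Task

Check that the sprung balls of the feed board move freely: with the fingers shut, run the fingertips along the curved row of five steel balls in one low sweep, from the ball next to the glass jar to the ball next to the wooden offcut, pressing each down a few millimetres in turn without lifting away between them. Touch lightly: never push a ball right down to its stop, and do not press hard on the board. Then lift clear so that all the balls stand fully up again; pick nothing up, and leave the jar, the offcut and everything else where they are.

Things in the scene. Friction and masses are not known exactly. Their poses are not given: they have to be found in the camera images.
- ball0_top (a point): Top point of ball 0 of the feed board: a bare steel ball 44 mm in diameter, standing 13 mm out of the board's top face in a flat aluminium flange ring 56 mm across, 2 mm high. The point is 58 mm above the bench when the ball is up, and sinks with the ball. Balls 0 to 4 follow one another along the gently curved row, neighbours about 60 to 63 mm apart; each slides only straight down and is not turned or tipped.
- ball1_top (a point): Top point of ball 1 of the feed board: a bare steel ball 44 mm in diameter, standing 13 mm out of the board's top face in a flat aluminium flange ring 56 mm across, 2 mm high. The point is 58 mm above the bench when the ball is up, and sinks with the ball. Balls 0 to 4 follow one another along the gently curved row, neighbours about 60 to 63 mm apart; each slides only straight down and is not turned or tipped.
- ball2_top (a point): Top point of ball 2 of the feed board: a bare steel ball 44 mm in diameter, standing 13 mm out of the board's top face in a flat aluminium flange ring 56 mm across, 2 mm high. The point is 58 mm above the bench when the ball is up, and sinks with the ball. Balls 0 to 4 follow one another along the gently curved row, neighbours about 60 to 63 mm apart; each slides only straight down and is not turned or tipped.
- ball3_top (a point): Top point of ball 3 of the feed board: a bare steel ball 44 mm in diameter, standing 13 mm out of the board's top face in a flat aluminium flange ring 56 mm across, 2 mm high. The point is 58 mm above the bench when the ball is up, and sinks with the ball. Balls 0 to 4 follow one another along the gently curved row, neighbours about 60 to 63 mm apart; each slides only straight down and is not turned or tipped.
- ball4_top (a point): Top point of ball 4 of the feed board: a bare steel ball 44 mm in diameter, standing 13 mm out of the board's top face in a flat aluminium flange ring 56 mm across, 2 mm high. The point is 58 mm above the bench when the ball is up, and sinks with the ball. Balls 0 to 4 follow one another along the gently curved row, neighbours about 60 to 63 mm apart; each slides only straight down and is not turned or tipped.
- ball0 (a joint): How far ball 0 is pressed down, in m: 0 = fully up, 0.011 = right down at its stop. A spring pushes it back up: about 1.5 N starts it, 3.5 N presses it 5 mm, 5.5 N presses it 10 mm. Dips of about 3 to 7 mm are right.
- ball1 (a joint): How far ball 1 is pressed down, in m: 0 = fully up, 0.011 = right down at its stop. A spring pushes it back up: about 1.5 N starts it, 3.5 N presses it 5 mm, 5.5 N presses it 10 mm. Dips of about 3 to 7 mm are right.
- ball2 (a joint): How far ball 2 is pressed down, in m: 0 = fully up, 0.011 = right down at its stop. A spring pushes it back up: about 1.5 N starts it, 3.5 N presses it 5 mm, 5.5 N presses it 10 mm. Dips of about 3 to 7 mm are right.
- ball3 (a joint): How far ball 3 is pressed down, in m: 0 = fully up, 0.011 = right down at its stop. A spring pushes it back up: about 1.5 N starts it, 3.5 N presses it 5 mm, 5.5 N presses it 10 mm. Dips of about 3 to 7 mm are right.
- ball4 (a joint): How far ball 4 is pressed down, in m: 0 = fully up, 0.011 = right down at its stop. A spring pushes it back up: about 1.5 N starts it, 3.5 N presses it 5 mm, 5.5 N presses it 10 mm. Dips of about 3 to 7 mm are right.
- gap0 (a point): Point half-way between balls 0 and 1, at the height of the ball tops (58 mm above the bench, 13 mm above the board).
- gap1 (a point): Point half-way between balls 1 and 2, at the height of the ball tops (58 mm above the bench, 13 mm above the board).
- gap2 (a point): Point half-way between balls 2 and 3, at the height of the ball tops (58 mm above the bench, 13 mm above the board).
- gap3 (a point): Point half-way between balls 3 and 4, at the height of the ball tops (58 mm above the bench, 13 mm above the board).
- board: The feed board: a plywood slab on an aluminium base, 144 x 324 x 45 mm high, fixed to the bench, with the five balls in one curved row along its length. Origin: centre of its underside, z up; y along its length (ball 0 at y = +120 mm, ball 4 at y = -120 mm), x across it; the row bows 25 mm towards +x in the middle.
- jar_centre (a point): Centre of a closed glass jar with a steel lid, 66 mm in diameter, 85 mm high, loose on the bench just beyond one end of the feed board, about 90 mm past the end ball. It marks the first ball. Do not disturb it.
- offcut_centre (a point): Centre of a pale wooden offcut block, 45 x 55 x 60 mm high, loose on the bench just beyond the other end of the feed board, about 90 mm past the end ball. It marks the last ball. Do not disturb it.
- screwdriver: Screwdriver lying on the bench on the far side of the feed board, about 200 mm long and 26 mm high; origin at its underside. Leave alone.
- tape: Roll of paper tape lying flat on the robot's side of the feed board, 76 mm across, 24 mm high; origin at the centre of its underside. Leave alone.
- mug: White mug, 80 mm across and 90 mm high, to the left; origin at the centre of its underside. Leave alone.
- wrench: Flat steel wrench lying just beyond the screwdriver, parallel to it, under 20 mm high; origin at its underside. Leave alone.
- glue: White glue bottle standing at the left, 60 mm across, 110 mm high; origin at the centre of its underside. Leave alone.
- screwbox: Cardboard carton of screws, 80 x 110 x 55 mm high, to the right; origin at the centre of its underside. Leave alone.

How it is judged:
By the outcome, as a careful person would: the job done as asked, in the order asked, and still so for the second after the job is handed in, with the robot touching nothing.
It also fails if it takes over 45 s, if anything falls off the work surface, if the arm or the gripper's body presses on something with over 40 N, if the wrist force passes 120 N, or if a joint passes its speed limit or range.

## Working session

There is one attempt and no reset: what is moved stays moved. The work goes in short steps, Python scripts to look and compute and a tool call to move; the robot and the scene stay as the last step left them, time stands still between calls to the robot, and variables do not carry over. Pictures are saved under pics/ and viewed, at most 10 in all, crops included, and the job is handed in when it is done.

Besides the shell and the picture viewer there is one more tool, called after ">>>" as name([rows], argument=value, ...), one row to a line, values as JSON. apply_moves: Moves the arm, as the interface text tells. Its arguments: {"type":"object","properties":{"steps":{"type":"array","items":{"type":"array","items":{"type":"number"}}},"force":{"type":"number"}},"required":["steps"]}

```bash
ls; mkdir -p pics; cat > h.py <<'E'
import numpy as np, cv2
from scipy.spatial.transform import Rotation as R
from bench import r
def ray(c,u,v):
    f=c["pixels"].shape[0]/2/np.tan(np.radians(c["fovy"])/2)
    d=np.array([(u-c["cx"])/f,(v-c["cy"])/f,1.])
    return R.from_quat(c["orientation"]).apply(d)
def onplane(c,u,v,z):
    d=ray(c,u,v);p=np.array(c["position"]);return p+d*(z-p[2])/d[2]
def bydepth(c,u,v):
    return np.array(c["position"])+ray(c,u,v)*c["z_map"][int(round(v)),int(round(u))]
E
python3 - <<'E'
from h import *
import pickle
for n in("top","scene"):
    c=r.camera(n);pickle.dump(c,open(n+".pkl","wb"))
    cv2.imwrite(f"pics/{n}.png",c["pixels"][:,:,::-1]);print(n,c["position"],c["orientation"],c["fovy"],c["cx"],c["cy"])
s=r.read_state();print(s)
E
```

```text
pics
top [ 0.39679251 -0.0217443   1.81718128] [ 0.71642275 -0.69605408  0.0299146  -0.03677329] 44.43719271895499 254.008450125703 190.96351807487454
scene [ 1.02691337 -0.57763275  1.19276947] [ 0.90910907  0.30169966 -0.09486399 -0.2711067 ] 48.61253614415174 253.34545765874435 191.26228960399064
{'time': 0.1, 'joint_positions': array([-1.207613  ,  0.33279295, -0.06466784,  1.46081994,  0.02159232,
        1.34990861, -0.08847042]), 'joint_vel': array([-0.00085282, -0.00184063,  0.00042183, -0.00250185, -0.00067051,
       -0.00111499,  0.00010493]), 'joint_torque': array([ 9.71347326e-04, -6.24539208e+01,  2.41046527e-02, -3.90723574e+01,
       -6.16078055e-02,  3.64574092e-02,  6.70248710e-05]), 'ee_pos': array([0.23507115, 0.5787496 , 0.22186109]), 'eef_rot': array([ 1.91689879e-01,  9.81455353e-01, -6.10470675e-04, -8.96253944e-05]), 'ft_force': array([-0.17460534, -0.56121598, -0.81987095]), 'torque': array([ 0.00446001,  0.00240636, -0.04571984]), 'grip_force': 0.0, 'width': 0.086842441383354}
```

View pics/top.png

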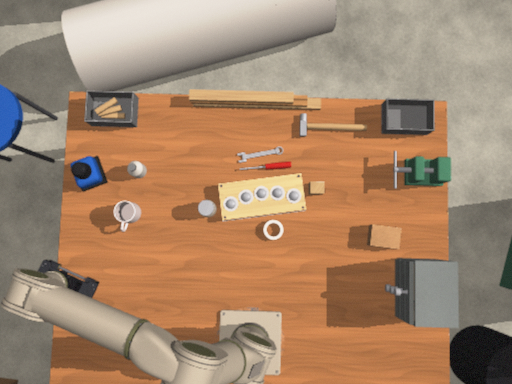

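View pics/scene.png

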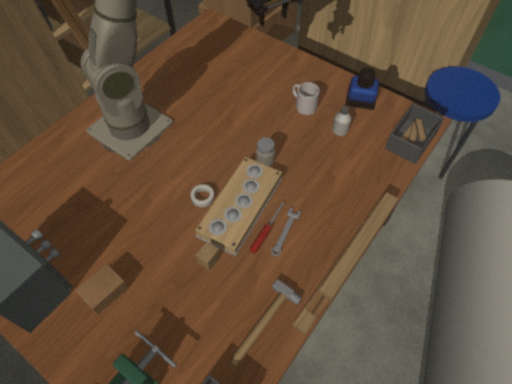

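The top view shows the jar at (206,208), the offcut at (317,187), and the balls at about (231,203), (246,197), (261,193), (277,193) and (294,196). The scene view agrees: jar at (265,150), offcut at (208,254).

```bash
python3 - <<'E'
from h import *
import pickle
for n,roi in(("top",(212,170,310,225)),("scene",(190,155,290,255))):
    c=pickle.load(open(n+".pkl","rb"));im=c["pixels"];x0,y0,x1,y1=roi
    hsv=cv2.cvtColor(im,cv2.COLOR_RGB2HSV)
    m=np.zeros(im.shape[:2],np.uint8);m[y0:y1,x0:x1]=((hsv[...,1]<75))[y0:y1,x0:x1]
    nn,l,st,ce=cv2.connectedComponentsWithStats(m)
    for i in range(1,nn):
        if st[i,4]>60: print(n,ce[i].round(1),st[i].tolist(),onplane(c,*ce[i],0.048).round(4),bydepth(c,*ce[i]).round(4))
E
```

```text
top [253.3 196.4] [223, 185, 62, 27, 787] [ 5.434e-01 -1.000e-04  4.800e-02] [ 0.5439 -0.      0.0418]
top [293.5 195.2] [286, 188, 16, 16, 199] [ 0.5519 -0.1515  0.048 ] [ 0.5503 -0.15    0.0674]
scene [265.3 159.1] [257, 155, 17, 11, 149] [0.5202 0.1485 0.048 ] [0.5185 0.1509 0.0442]
scene [244.5 194. ] [224, 164, 39, 59, 897] [ 0.5496 -0.0056  0.048 ] [ 0.5474 -0.003   0.0428]
scene [243.2 225.7] [196, 178, 86, 77, 224] [ 0.6169 -0.0998  0.048 ] [ 0.6158 -0.0985  0.0449]
scene [202. 195.] [190, 184, 24, 23, 348] [ 0.4422 -0.09    0.048 ] [ 0.4164 -0.0685 -0.0026]
scene [281.5 237.3] [271, 209, 19, 46, 242] [ 0.7339 -0.0627  0.048 ] [ 0.7243 -0.0459  0.0106]
scene [217.3 226.7] [208, 219, 19, 17, 253] [ 0.5555 -0.1498  0.048 ] [ 0.5601 -0.1539  0.0591]
```

```bash
python3 - <<'E'
from h import *
import pickle
c=pickle.load(open("top.pkl","rb"));im=c["pixels"]
m=np.zeros(im.shape[:2],np.uint8);hsv=cv2.cvtColor(im,cv2.COLOR_RGB2HSV)
m[170:225,212:310]=(hsv[...,1]<75)[170:225,212:310]
big=cv2.resize(m*255,None,fx=4,fy=4,interpolation=cv2.INTER_CUBIC)
m4=(big>127).astype(np.uint8)
d=cv2.distanceTransform(m4,cv2.DIST_L2,5)
nn,l,st,ce=cv2.connectedComponentsWithStats((d>18).astype(np.uint8))
for i in range(1,nn):
    p=(ce[i]+.5)/4-.5;print(p.round(1),st[i,4],d[l==i].max()/4,onplane(c,*p,.047).round(4))
for n,p,z in(("jar",(206,208),.085),("offcut",(317,187),.06)):print(n,onplane(c,*p,z).round(3))
s=r.read_state();M=R.from_quat(s["eef_rot"]).as_matrix()
for p in [(0.53,-.03,.25)]: print("shift mm",M.T@(np.array(p)-s["ee_pos"])*1000)
E
```

```text
[276.9 192.5] 535 7.4899235 [ 0.5606 -0.0887  0.047 ]
[261.1 192.8] 493 7.3406987 [ 0.5577 -0.0292  0.047 ]
[293.5 195.2] 542 7.3899236 [ 0.5521 -0.1515  0.047 ]
[245.5 196.5] 518 7.1992235 [0.542  0.0293 0.047 ]
[230.3 203.5] 536 7.3899236 [0.5141 0.086  0.047 ]
jar [0.492 0.173 0.085]
offcut [ 0.584 -0.238  0.06 ]
shift mm [-502.31050158 -453.07393168  -27.55125052]
```

Five balls were found, with neighbours 60–63 mm apart. Ball 0, next to the jar, is at about (0.514, 0.086). Next I move above the board with the fingers shut and check from close up.

>>> apply_moves([
  [0,0,0.02,-10,-9,0,-1],
  [0,0,0.07,-32,-29,-2,-1],
  [0,0,0.13,-62,-56,-4,-1],
  [0,0,0.19,-93,-84,-5,-1],
  [0,0,0.25,-124,-112,-7,-1],
  [0,0,0.32,-155,-140,-9,-1],
  [0,0,0.38,-186,-168,-10,-1],
  [0,0,0.44,-217,-196,-12,-1],
  [0,0,0.51,-248,-224,-14,-1],
  [0,0,0.57,-279,-252,-16,-1],
  [0,0,0.63,-310,-280,-18,-1],
  [0,0,0.7,-341,-308,-20,-1],
  [0,0,0.76,-372,-336,-22,-1],
  [0,0,0.83,-403,-364,-24,-1],
  [0,0,0.89,-434,-392,-25,-1],
  [0,0,0.95,-462,-417,-26,-1],
  [0,0,1.0,-484,-437,-27,-1],
  [0,0,1.02,-497,-449,-27,-1],
  [0,0,1.03,-502,-453,-27,-1],
  [0,0,1.03,-502,-453,-27,-1],
])

```text
time: 1.77
ee_pos: [0.5299, -0.0301, 0.2491]
eef_rot: [0.651, 0.759, -0.0, -0.0]
ft_force: [0.4, 0.9, 0.4]
width: 0.0006
grip_force: 0.0
```

```bash
python3 - <<'E'
from h import *
import pickle
s=r.read_state();print(s["time"],s["ee_pos"],s["eef_rot"],s["width"],s["ft_force"],s["joint_positions"])
c=r.camera("wrist");pickle.dump(c,open("w.pkl","wb"));print(c["position"],c["orientation"],c["fovy"])
cv2.imwrite("pics/w1.png",c["pixels"][:,:,::-1])
E
```

```text
1.7667 [ 0.52985549 -0.03005351  0.2490872 ] [ 6.50698822e-01  7.59335789e-01 -3.84140883e-04 -2.34309503e-04] 0.0005766108124595321 [0.40919774 0.93465555 0.40775348] [-0.53702976  0.10585295  0.55176469  1.69605934 -0.05641499  1.35648107
  0.17807745]
[0.51786564 0.04354593 0.41108068] [0.98729124 0.07646029 0.00982287 0.13897248] 65.70646984690485
```

View pics/w1.png

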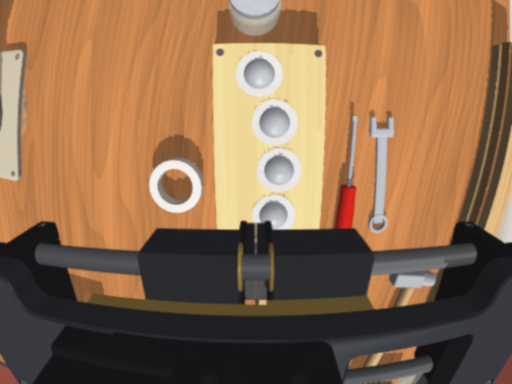

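The wrist view shows the jar at (255,12), flange rings 0–3 at about (259,73), (275,121), (279,169) and (273,213), with the gripper below them.

```bash
cat >> h.py <<'E'
def wray(c,u,v):
    f=c["pixels"].shape[0]/2/np.tan(np.radians(c["fovy"])/2)
    x,y=u-c["cx"],v-c["cy"];q=np.hypot(x,y);t=q/f
    d=np.array([x/q*np.sin(t),y/q*np.sin(t),np.cos(t)]);return R.from_quat(c["orientation"]).apply(d)
def wplane(c,u,v,z):
    d=wray(c,u,v);p=np.array(c["position"]);return p+d*(z-p[2])/d[2]
def flanges(c):
    "outer flange contours: fit circle to boundary points projected on z=0.047"
    hsv=cv2.cvtColor(c["pixels"],cv2.COLOR_RGB2HSV)
    m=((hsv[...,1]<60)&(hsv[...,2]>90)).astype(np.uint8)
    for k in cv2.findContours(m,cv2.RETR_EXTERNAL,cv2.CHAIN_APPROX_NONE)[0]:
        a=cv2.contourArea(k)
        if 900<a<3000:
            P=np.array([wplane(c,*q,.047)[:2] for q in k[:,0,:]]);A=np.c_[2*P,np.ones(len(P))]
            s=np.linalg.lstsq(A,(P**2).sum(1),rcond=None)[0]
            print(k[:,0].mean(0).round(0),a,"centre",s[:2].round(4),"diam",(2*np.sqrt(s[2]+s[:2]@s[:2])).round(4))
E
python3 - <<'E'
from h import *
import pickle
c=pickle.load(open("w.pkl","rb"));flanges(c)
for p in((259,73),(275,121),(279,169)):print(wplane(c,*p,.047).round(4), c["z_map"][p[1],p[0]])
E
```

```text
[422. 267.] 1539.0 centre [ 0.8156 -0.1193] diam 0.1301
[273. 214.] 1111.5 centre [ 0.5616 -0.0856] diam 0.0514
[176. 185.] 2225.0 centre [ 0.4294 -0.0684] diam 0.0723
[278. 170.] 1520.5 centre [ 0.5582 -0.0285] diam 0.056
[380. 168.] 1315.5 centre [ 0.6956 -0.0101] diam 0.1038
[274. 122.] 1633.0 centre [0.5427 0.0297] diam 0.0559
[259.  73.] 1641.0 centre [0.5149 0.086 ] diam 0.0559
[ 11. 113.] 2617.0 centre [0.121  0.0048] diam 0.1443
[255.  13.] 1397.0 centre [0.4979 0.1615] diam 0.0557
[0.515  0.0864 0.047 ] 0.32785556
[0.5433 0.0312 0.047 ] 0.34442613
[ 0.5582 -0.0271  0.047 ] 0.36132514
```

```bash
python3 - <<'E'
from h import *
s=r.read_state();M=R.from_quat(s["eef_rot"]).as_matrix();print(M.round(3))
print(M.T@(np.array([.5146,.086,.075])-s["ee_pos"])*1000)
E
```

```text
[[-0.156  0.988 -0.001]
 [ 0.988  0.156  0.   ]
 [ 0.    -0.001 -1.   ]]
[115.3735669    3.21336985 174.11969737]
```

>>> apply_moves([
  [0,0,-0.08,12,0,0,-1],
  [0,0,-0.16,35,1,0,-1],
  [0,0,-0.24,60,2,5,-1],
  [0,0,-0.32,85,2,20,-1],
  [0,0,-0.38,103,3,42,-1],
  [0,0,-0.41,112,3,68,-1],
  [0,0,-0.41,115,3,95,-1],
  [0,0,-0.41,115,3,120,-1],
  [0,0,-0.41,115,3,142,-1],
  [0,0,-0.41,115,3,158,-1],
  [0,0,-0.41,115,3,169,-1],
  [0,0,-0.41,115,3,174,-1],
  [0,0,-0.41,115,3,174,-1],
  [0,0,-0.41,115,3,174,-1],
])

```text
time: 2.98
ee_pos: [0.5152, 0.0853, 0.0762]
eef_rot: [0.481, 0.876, 0.0, 0.0]
ft_force: [0.0, -1.1, -0.6]
width: 0.0008
grip_force: 0.0
```

```bash
python3 - <<'E'
from h import *
s=r.read_state();M=R.from_quat(s["eef_rot"]).as_matrix();print(s["time"],s["ee_pos"],s["ft_force"],s["width"])
print(M.T@(np.array([.5146,.086,.053])-s["ee_pos"])*1000)
c=r.camera("wrist");flanges(c);cv2.imwrite("pics/w2.png",c["pixels"][:,:,::-1])
E
```

```text
2.9833 [0.51520554 0.08531625 0.07620822] [ 0.01046663 -1.10156493 -0.57395158] 0.0007898913227563709
[ 0.89897294 -0.1627605  23.20821103]
[423. 263.] 1084.0 centre [0.6583 0.127 ] diam 0.0666
```

View pics/w2.png

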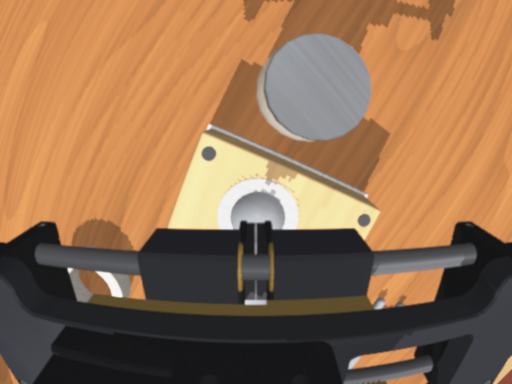

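The wrist view shows the fingertips centred over ball 0 (ring at (258,212)) and clear of the jar at (317,88). I press down gently.

>>> apply_moves([
  [0,0,0,1,0,5,-1],
  [0,0,0,1,0,10,-1],
  [0,0,0,1,0,14,-1],
  [0,0,0,1,0,17,-1],
  [0,0,0,1,0,19,-1],
  [0,0,0,1,0,21,-1],
  [0,0,0,1,0,22,-1],
  [0,0,0,1,0,23,-1],
  [0,0,0,1,0,23,-1],
  [0,0,0,1,0,23,-1],
])

```text
time: 3.87
ee_pos: [0.5144, 0.0854, 0.0526]
eef_rot: [0.482, 0.876, 0.0, -0.0]
ft_force: [-1.8, 0.3, 3.6]
width: 0.0007
grip_force: 1.8
```

```bash
cat >> h.py <<'E'
B=np.array([[.5146,.086],[.5424,.0295],[.558,-.0288],[.561,-.0882],[.552,-.151]])
def plan(i,z=.053,n=15):
    from scipy.interpolate import CubicSpline
    s=r.read_state();M=R.from_quat(s["eef_rot"]).as_matrix();print(s["time"],s["ee_pos"].round(4),s["ft_force"].round(1))
    S=CubicSpline(range(5),B);
    def h(t): d=S(t,1);return np.arctan2(-d[1],-d[0])
    cur=np.arctan2(M[1,0],M[0,0])
    for k in range(1,n+1):
        t=i+k/n;p=M.T@(np.r_[S(t),z]-s["ee_pos"])*1000
        print(round(-(h(t)-cur),2),p.round(1))
E
python3 -c "from h import *;plan(0)"
```

```text
3.8667 [0.5144 0.0854 0.0526] [-1.8  0.3  3.6]
0.03 [-3.9  0.3 -0.4]
0.04 [-8.2  0.2 -0.4]
0.05 [-12.5  -0.   -0.4]
0.06 [-16.7  -0.3  -0.4]
0.08 [-20.9  -0.6  -0.4]
0.09 [-25.2  -0.9  -0.4]
0.1 [-29.4  -1.3  -0.4]
0.11 [-33.5  -1.8  -0.4]
0.13 [-37.7  -2.3  -0.4]
0.14 [-41.8  -2.8  -0.4]
0.15 [-46.   -3.4  -0.4]
0.16 [-50.1  -4.1  -0.4]
0.18 [-54.1  -4.8  -0.4]
0.19 [-58.2  -5.5  -0.4]
0.2 [-62.2  -6.3  -0.4]
```

>>> apply_moves([
  [0,0,0.02,-4,0,0,-1],
  [0,0,0.04,-8,0,0,-1],
  [0,0,0.05,-12,0,0,-1],
  [0,0,0.06,-16,0,0,-1],
  [0,0,0.08,-20,-1,0,-1],
  [0,0,0.09,-24,-1,0,-1],
  [0,0,0.1,-28,-1,0,-1],
  [0,0,0.11,-32,-2,0,-1],
  [0,0,0.12,-36,-2,0,-1],
  [0,0,0.14,-40,-3,0,-1],
  [0,0,0.15,-44,-3,0,-1],
  [0,0,0.16,-48,-4,0,-1],
  [0,0,0.17,-52,-4,0,-1],
  [0,0,0.18,-56,-5,0,-1],
  [0,0,0.19,-60,-6,0,-1],
  [0,0,0.2,-62,-6,0,-1],
])

```text
time: 5.2
ee_pos: [0.5429, 0.029, 0.0527]
eef_rot: [0.568, 0.823, 0.0, 0.0]
ft_force: [-1.2, 1.6, 2.7]
width: 0.0002
grip_force: 1.9
```

```bash
python3 -c "from h import *;plan(1)"
```

```text
5.2 [0.5429 0.029  0.0527] [-1.2  1.6  2.7]
0.01 [-3.4 -0.3 -0.3]
0.03 [-7.5 -0.4 -0.3]
0.04 [-11.6  -0.5  -0.3]
0.05 [-15.7  -0.7  -0.3]
0.07 [-19.7  -1.   -0.3]
0.08 [-23.7  -1.3  -0.3]
0.09 [-27.8  -1.6  -0.3]
0.11 [-31.8  -2.1  -0.3]
0.12 [-35.8  -2.5  -0.3]
0.14 [-39.7  -3.   -0.3]
0.15 [-43.7  -3.6  -0.3]
0.16 [-47.6  -4.2  -0.3]
0.18 [-51.6  -4.9  -0.3]
0.19 [-55.5  -5.6  -0.3]
0.21 [-59.4  -6.4  -0.3]
```

>>> apply_moves([
  [0,0,0.01,-4,0,0,-1],
  [0,0,0.03,-8,0,0,-1],
  [0,0,0.04,-12,0,0,-1],
  [0,0,0.05,-16,-1,0,-1],
  [0,0,0.07,-20,-1,0,-1],
  [0,0,0.08,-24,-1,0,-1],
  [0,0,0.09,-28,-2,0,-1],
  [0,0,0.11,-32,-2,0,-1],
  [0,0,0.12,-36,-2,0,-1],
  [0,0,0.14,-40,-3,0,-1],
  [0,0,0.15,-44,-4,0,-1],
  [0,0,0.16,-48,-4,0,-1],
  [0,0,0.18,-52,-5,0,-1],
  [0,0,0.19,-56,-6,0,-1],
  [0,0,0.2,-59,-6,0,-1],
])

```text
time: 6.45
ee_pos: [0.5582, -0.0281, 0.0527]
eef_rot: [0.647, 0.762, 0.0, 0.0]
ft_force: [-1.6, 2.6, 2.4]
width: 0.0002
grip_force: 1.9
```

```bash
python3 -c "from h import *;plan(2)"
```

```text
6.45 [ 0.5582 -0.0281  0.0527] [-1.6  2.6  2.4]
0.02 [-4.6 -0.4 -0.3]
0.04 [-8.6 -0.5 -0.3]
0.05 [-12.5  -0.7  -0.3]
0.06 [-16.5  -0.9  -0.3]
0.08 [-20.4  -1.2  -0.3]
0.09 [-24.3  -1.5  -0.3]
0.11 [-28.3  -1.9  -0.3]
0.12 [-32.2  -2.4  -0.3]
0.13 [-36.1  -2.9  -0.3]
0.15 [-40.1  -3.4  -0.3]
0.16 [-44.   -4.   -0.3]
0.18 [-47.9  -4.7  -0.3]
0.19 [-51.9  -5.4  -0.3]
0.2 [-55.8  -6.2  -0.3]
0.22 [-59.8  -7.   -0.3]
```

>>> apply_moves([
  [0,0,0.02,-4,0,0,-1],
  [0,0,0.04,-8,0,0,-1],
  [0,0,0.05,-12,-1,0,-1],
  [0,0,0.06,-16,-1,0,-1],
  [0,0,0.08,-20,-1,0,-1],
  [0,0,0.09,-24,-1,0,-1],
  [0,0,0.11,-28,-2,0,-1],
  [0,0,0.12,-32,-2,0,-1],
  [0,0,0.13,-36,-3,0,-1],
  [0,0,0.15,-40,-3,0,-1],
  [0,0,0.16,-44,-4,0,-1],
  [0,0,0.18,-48,-5,0,-1],
  [0,0,0.19,-52,-5,0,-1],
  [0,0,0.2,-56,-6,0,-1],
  [0,0,0.21,-60,-7,0,-1],
])

```text
time: 7.7
ee_pos: [0.5613, -0.0882, 0.0527]
eef_rot: [0.723, 0.691, 0.0, 0.0]
ft_force: [-0.0, 3.1, 4.0]
width: 0.0005
grip_force: 1.9
```

```bash
python3 -c "from h import *;plan(3)"
```

```text
7.7 [ 0.5613 -0.0882  0.0527] [-0.   3.1  4. ]
0.02 [-4.  -0.3 -0.3]
0.03 [-8.1 -0.4 -0.3]
0.04 [-12.2  -0.6  -0.3]
0.06 [-16.3  -0.8  -0.3]
0.07 [-20.4  -1.1  -0.3]
0.08 [-24.6  -1.4  -0.3]
0.09 [-28.8  -1.7  -0.3]
0.1 [-33.   -2.1  -0.3]
0.11 [-37.2  -2.6  -0.3]
0.12 [-41.5  -3.1  -0.3]
0.14 [-45.7  -3.7  -0.3]
0.15 [-50.   -4.3  -0.3]
0.16 [-54.4  -4.9  -0.3]
0.17 [-58.7  -5.6  -0.3]
0.17 [-63.1  -6.4  -0.3]
```

>>> apply_moves([
  [0,0,0.02,-4,0,0,-1],
  [0,0,0.03,-8,0,0,-1],
  [0,0,0.04,-12,-1,0,-1],
  [0,0,0.06,-16,-1,0,-1],
  [0,0,0.07,-20,-1,0,-1],
  [0,0,0.08,-24,-1,0,-1],
  [0,0,0.09,-28,-2,0,-1],
  [0,0,0.1,-32,-2,0,-1],
  [0,0,0.11,-36,-3,0,-1],
  [0,0,0.12,-40,-3,0,-1],
  [0,0,0.13,-44,-3,0,-1],
  [0,0,0.14,-48,-4,0,-1],
  [0,0,0.15,-52,-5,0,-1],
  [0,0,0.16,-56,-5,0,-1],
  [0,0,0.17,-60,-6,0,-1],
  [0,0,0.17,-63,-6,0,-1],
  [0,0,0.17,-63,-6,0,-1],
])

```text
time: 9.12
ee_pos: [0.552, -0.1516, 0.0526]
eef_rot: [0.779, 0.627, -0.0, 0.0]
ft_force: [-0.0, -0.2, 4.0]
width: 0.0001
grip_force: 1.9
```

>>> apply_moves([
  [0,0,0,0,0,-3,-1],
  [0,0,0,0,0,-8,-1],
  [0,0,0,0,0,-16,-1],
  [0,0,0,0,0,-30,-1],
  [0,0,0,0,0,-50,-1],
  [0,0,0,0,0,-75,-1],
  [0,0,0,0,0,-100,-1],
  [0,0,0,15,0,-125,-1],
  [0,0,0,35,0,-150,-1],
  [0,0,0,55,0,-170,-1],
  [0,0,0,65,0,-180,-1],
  [0,0,0,70,0,-185,-1],
  [0,0,0,70,0,-185,-1],
  [0,0,0,70,0,-185,-1],
  [0,0,0,70,0,-185,-1],
])

```text
time: 10.37
ee_pos: [0.5662, -0.0834, 0.2362]
eef_rot: [0.779, 0.626, -0.001, -0.0]
ft_force: [-0.3, -0.7, 0.7]
width: 0.0003
grip_force: 0.0
```

```bash
python3 - <<'E'
from h import *
s=r.read_state();print(s["time"],s["ee_pos"],s["ft_force"])
c=r.camera("scene");cv2.imwrite("pics/end.png",cv2.resize(c["pixels"][120:290,160:340,::-1],None,fx=3,fy=3))
E
```

```text
10.3667 [ 0.56620805 -0.08340604  0.23623353] [-0.32782509 -0.67697697  0.67720755]
```

View pics/end.png

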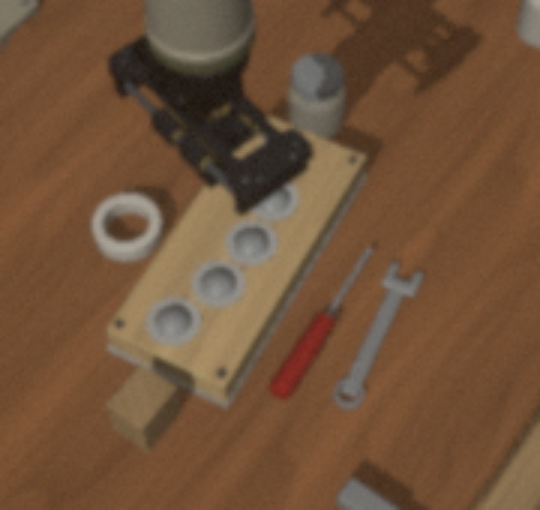

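The arm is clear of the board. The balls that can be seen stand up, and the jar (crop 317,95) and offcut (145,405) are undisturbed. I hand in the job.

```bash
python3 -c "from bench import r;print(r.close_job())"
```

```text
the job is handed in; nothing more can be done
None
```

I swept all five balls in one low pass from the jar end to the offcut end, with tip height and force readings at each ball pointing to a dip of about 5 mm. I then lifted clear and handed the job in at about 10.4 s; the final picture shows the jar and offcut in place and the visible balls up, though the gripper hid ball 0.

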